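# Load the sandwich cage into the toaster and switch it on

### The arm

A 6-joint arm with a two-finger parallel gripper is mounted at the origin on the work surface. World frame = base frame: x ahead of the robot, y to its left, z up, the work surface at z = 0. Lengths are in m, angles in rad, forces in N, time in s.
With the tool pointing down it reaches from about 0.3 to 0.875 m from the base axis. Payload 6.4 kg.
Tool frame: the origin (TCP) lies midway between the tips of the shut fingers; the grasp point (between the pads) lies 19 mm behind it; z points along the fingers, y is the line along which they close (so a half turn about z gives the same grasp; the last joint's range is limited). The gripper opens to 85 mm and grips with 20 to 120 N. Pads are 22 mm wide; open, the fingers measure 114 mm over their backs; the gripper's body (76 mm by 85 mm) begins 54 mm behind the grasp point. The pads swing forward as they close: fully open they stand 13 mm farther back than shut.
Start: joints at [0.921, 0.181, 1.607, -0, 1.354, -0.206], TCP at [0.247, 0.519, 0.231] pointing down, gripper open.
Joint ranges: [-2.99, 2.99], [-0.89, 2.07], [0.3, 2.58], [-1.14, 4.28], [0, 2.63], [-3.12, 3.12]. Speed limits (rad/s): [2.57, 2.57, 3.01, 3.14, 3.14, 3.14].

### API

Orientations are given as a unit quaternion [w, x, y, z].
In Python, from bench import get_obs, camera, hand_in gives the robot as it stands.
- The arm moves only by the tool carry_out, never from a script. Its argument "plan" is a list that holds one entry, the list of rows, each a list of 7 numbers: the shift along the world's x, y, z in m, then the turn, a rotation vector about the world's x, y, z in rad, then the opening, from 0 (shut) to 1 (fully open). In form: [[[x, y, z, rx, ry, rz, hand], ...]]. A call has exactly 5 rows; each row is the pose to reach, as a shift and turn from the pose commanded when the call began; what a row does not reach only later rows make up. A row lasts 1/12 s, in which the tool goes at most 41.7 mm and 7.16 degrees, less where a joint would pass 70% of its speed; a pose out of reach is approached as far as the arm can. A call with a gripper value outside its range is refused whole. The fingers move at their own pace and stop on an object; the grip force is fixed at half the most. Time passes only in rows, so rows that repeat a pose let the fingers close, or fill a call up. It gives the time, the measured TCP pose, the force, the opening and the grip force at its end, in the units of the state.
- get_obs(): the state, without advancing time (a new reading comes with each control period).
- camera(name): name is "scene" or "top"; returns a dict with "pixels" (400x640x3 uint8, red, green, blue), "z_map" (400x640 float32, m along the optical axis (not along the pixel's ray), 0 where there is no reading), "camera_matrix" (3x3 intrinsics, pixels), "cam_to_world" (4x4, takes a point from camera to world coordinates). Camera axes: x right, y up, looking along -z (the intrinsics and any distortion apply to the point x, -y, -z); pixel columns grow to the right and rows downward; lengths in m; the calibration is good to about 2 mm. A picture is of the moment at which its call begins.
- hand_in(): hands the job in; it is judged then, once.
The state is a dict: "time_s": time; "q": joint angles; "dq": joint speeds; "joint_efforts": joint torques, N m; "eef_pos": TCP position; "eef_rot": TCP orientation; "wrist_force": force on the tool from outside, world axes, zero at the start; "torque": the same for the moment, N m; "opening": opening from 0.0 (shut) to 1.0 (fully open); "grasp_force": force on a finger pad.
Only numpy, scipy, OpenCV 4.12 (cv2) and the standard library are available. Lean on these libraries where they do the work, as an engineer would, in place of code of your own. Each camera call takes 0.05 s, during which the arm holds its last target. There are 200 camera calls.

### The job

Take the filled sandwich cage by its handle out of the leaning wooden rack and lower it gently (do not let it drop) into the toaster's slot until it is fully home, standing on the slot's floor. Then push the toaster's lever all the way down, leaving the cage in the slot. Leave the bottles, jar, mug and bowl where they are.

Things in the scene. Friction and masses are not known exactly. Their poses are not given: they have to be found in the camera images.
- cage: flat steel-wire toasting cage with a sandwich in it, one rigid piece: 140 mm wide (own y), 17 thick (x), 100 tall (z), with a flat black handle on the middle of its top edge, 60 wide (y), 12 thick (x), up to 151 mm above the underside. Same either way round; 0.28 kg. Origin: centre of its underside. Starts in the rack's rearmost (+x) slot, leaning 25 deg from vertical, top towards the rack's -x
- cage_grip (a point): middle of the cage's handle, 128 mm above the cage's underside along its z; axes as the cage's
- rack: fixed wooden rack, base 220 x 190 mm, three slots along its y, leaning 25 deg from vertical, tops towards its -x (robot side). Slot floors 50 mm up, at x = -40 (empty), 20 (a 78 mm tall fixed board) and 80 mm (the cage); slots 22 mm wide, 154 long, -x wall 75 and +x wall 45 mm tall along the lean. Origin: centre of its underside
- toaster: fixed white long-slot toaster, 150 mm (x) by 290 mm (y) by 175 mm tall, one slot along its y in the middle of its top, lever on its +y end. Origin at the centre of its underside, z up
- slot_mouth (a point): centre of the slot's mouth, level with the toaster's top, 175 mm above the worktop; axes as the toaster's. Slot 148 mm long (y), 20.5 wide (x), bevelled mouth about 32 wide, 100 deep: its floor is 75 mm above the worktop. When the cage is home its handle stands out, tip 226 mm above the worktop
- lever (a joint): the toaster's lever: 0 = up, 0.030 = fully down (m, slides straight down); about 4 N moves it and it stays where it is left
- lever_top (a point): middle of the lever tab's upper face. The black tab is 45 mm (toaster x) by 34 mm (toaster y), 12 mm thick, standing out 5 to 39 mm from the toaster's +y end; this point is 25 mm out from that end, 158 mm above the worktop when up, 128 mm when down
- sauce: upright yellow sauce bottle, 64 mm diameter, 200 mm tall; origin at the centre of its underside
- oil: upright green glass oil bottle, 58 mm diameter, 230 mm tall; origin at the centre of its underside
- jar: glass jar with a steel cap, 68 mm diameter, 90 mm tall; origin at the centre of its underside
- mug: white mug, 80 mm diameter, 90 mm tall, handle towards its own +y; origin at the centre of its underside
- bowl: small bowl, 120 mm diameter, 50 mm tall; origin at the centre of its underside
There are look-alikes about, which are no part of the job. Of the things shaped like the cage, the steel one is meant.

How it is judged:
By the outcome, as a careful person would: the job done as asked, in the order asked, and still so for the second after the job is handed in, with the robot touching nothing.
It also fails if it takes over 58 s, if anything falls off the work surface, if the arm or the gripper's body presses on something with over 40 N, if the wrist force passes 120 N, or if a joint passes its speed limit or range.

## Working session

There is one attempt and no reset: what is moved stays moved. The work goes in short steps, Python scripts to look and compute and a tool call to move; the robot and the scene stay as the last step left them, time stands still between calls to the robot, and variables do not carry over. Pictures are saved under pics/ and viewed, at most 10 in all, crops included, and the job is handed in when it is done.

Besides the shell and the picture viewer there is one more tool, called after "Emit:" as name(argument=value, ...), one argument or row to a line, values as JSON. carry_out: Moves the arm, as the interface text tells. Its arguments: {"type":"object","properties":{"plan":{"type":"array","items":{"type":"array","items":{"type":"array","items":{"type":"number"}}}}},"required":["plan"]}

```bash
mkdir -p pics; cat > h.py <<'E'
import numpy as np, cv2
from bench import get_obs, camera, hand_in
def pts(c):
    z=c["z_map"]; K=c["camera_matrix"]; T=c["cam_to_world"]
    v,u=np.mgrid[0:z.shape[0],0:z.shape[1]]
    P=np.stack([(u-K[0,2])/K[0,0]*z,-(v-K[1,2])/K[1,1]*z,-z],-1)
    W=P@T[:3,:3].T+T[:3,3]; W[z==0]=np.nan
    return W
E
python3 - <<'E'
from h import *
for n in("scene","top"):
    c=camera(n); np.savez(""+n+"0.npz",**c)
    cv2.imwrite(f"pics/{n}0.png",c["pixels"][:,:,::-1])
    print(n,c["camera_matrix"],c["cam_to_world"].round(3), (c["z_map"]==0).mean())
o=get_obs();print({k:np.round(v,3) for k,v in o.items()})
E
```

```text
scene [[389.4918114    0.         319.19178264]
 [  0.         389.4918114  201.29714069]
 [  0.           0.           1.        ]] [[ 0.859 -0.261  0.44   0.973]
 [ 0.511  0.447 -0.734 -0.747]
 [-0.005  0.856  0.517  0.709]
 [ 0.     0.     0.     1.   ]] 0.0040390625
top [[371.80026692   0.         319.90652637]
 [  0.         371.80026692 203.56933523]
 [  0.           0.           1.        ]] [[-0.004  0.994 -0.112  0.37 ]
 [-1.    -0.004  0.     0.078]
 [-0.     0.112  0.994  1.138]
 [ 0.     0.     0.     1.   ]] 0.004203125
{'time_s': np.float64(0.1), 'q': array([ 0.921,  0.181,  1.608, -0.   ,  1.354, -0.206]), 'dq': array([ 0.   , -0.001, -0.003,  0.   ,  0.003, -0.001]), 'joint_efforts': array([ 0.0000e+00, -4.4587e+01, -3.5224e+01, -0.0000e+00,  4.0000e-03,
       -0.0000e+00]), 'eef_pos': array([0.247, 0.519, 0.23 ]), 'eef_rot': array([-0.   ,  0.22 ,  0.975, -0.001]), 'wrist_force': array([-0.519, -0.352, -0.168]), 'torque': array([-0.043, -0.007, -0.011]), 'grasp_force': np.float64(0.0), 'opening': np.float64(1.002)}
```

View pics/scene0.png

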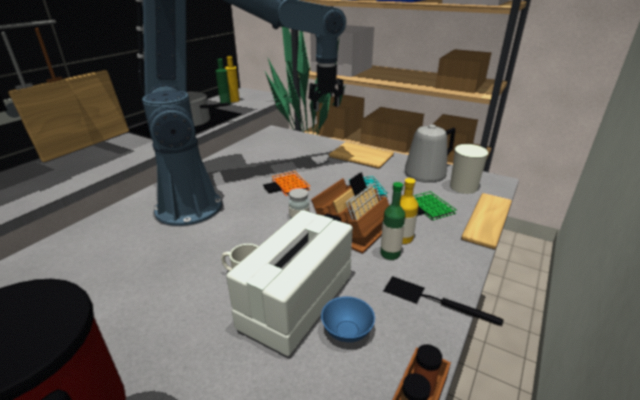

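View pics/top0.png

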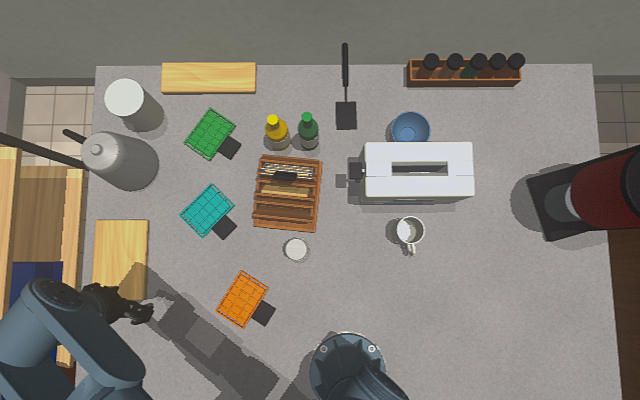

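The top view shows the steel cage in the rack, with its black handle at about (287,175). The toaster is at (418,172), slot (420,168), lever (356,172). The bottles stand just behind the rack at (277,130) and (308,130), the jar is at (296,249), and the mug and bowl are beside the toaster. In the scene view the handle is at (358,184).

```bash
python3 - <<'E'
from h import *
D={n:dict(np.load(n+"0.npz")) for n in("scene","top")}
f=lambda a:np.round(a,4)
for n in D:
    c=D[n]; W=pts(c); px=c["pixels"].astype(int); mx=px.max(-1)
    reg=lambda x0,x1,y0,y1,z0,z1:(W[...,0]>x0)&(W[...,0]<x1)&(W[...,1]>y0)&(W[...,1]<y1)&(W[...,2]>z0)&(W[...,2]<z1)
    print("==",n,"table z",f(np.nanmedian(W[reg(.2,.7,-.3,.4,-.03,.03)][:,2])))
    # toaster top
    m=reg(.3,.7,-.45,.1,.16,.19); P=W[m]; print("ttop n",m.sum(),"z",f(np.median(P[:,2])))
    r=cv2.minAreaRect(P[:,:2].astype(np.float32)); print("top rect",r)
    # lever: dark, near +y end
    m=reg(.4,.65,-.1,.1,.1,.18)&(mx<70); P=W[m]
    if len(P): print("lever n",len(P),f(np.median(P,0)),f(P.min(0)),f(P.max(0)))
    # handle: dark & above 0.12 in rack region
    m=reg(.35,.65,.05,.3,.12,.25)&(mx<70); P=W[m]
    if len(P): print("handle",len(P),f(np.median(P,0)),f(P.min(0)),f(P.max(0)))
    # rack wood
    m=reg(.3,.65,.03,.3,.03,.13); P=W[m]; print("rack",cv2.minAreaRect(P[:,:2].astype(np.float32)),f(P.max(0)))
s=D["scene"]["pixels"][160:270,290:430,::-1]; t=D["top"]["pixels"][140:240,240:380,::-1]
a=cv2.resize(s,(700,550),interpolation=cv2.INTER_CUBIC); cv2.imwrite("pics/s_rack.png",a)
cv2.imwrite("pics/t_rack.png",cv2.resize(t,(770,550),interpolation=cv2.INTER_CUBIC))
E
```

```text
== scene table z 0.0003
ttop n 5846 z 0.1747
top rect ((0.5828871130943298, -0.11340120434761047), (0.4510887563228607, 0.18121963739395142), 82.99071502685547)
lever n 50 [ 0.5757 -0.0106  0.1577] [ 0.5508 -0.0177  0.1549] [ 0.5944 -0.0013  0.1607]
handle 227 [0.5584 0.162  0.1694] [0.5437 0.1379 0.1462] [0.5717 0.1972 0.1896]
rack ((0.48794063925743103, 0.17863014340400696), (0.17713311314582825, 0.2970946729183197), 83.35234832763672) [0.635  0.2711 0.1299]
== top table z -0.001
ttop n 5666 z 0.1734
top rect ((0.580483615398407, -0.11107975244522095), (0.4463427662849426, 0.18355964124202728), 82.67135620117188)
lever n 53 [ 0.5676 -0.0136  0.1563] [ 0.5485 -0.0394  0.1323] [ 5.907e-01 -5.000e-04  1.603e-01]
handle 194 [0.55   0.1712 0.1819] [0.5386 0.1423 0.1448] [0.571  0.203  0.1905]
rack ((0.4837097227573395, 0.182572603225708), (0.1703302413225174, 0.30287861824035645), 83.90240478515625) [0.6417 0.2699 0.1299]
```

View pics/s_rack.png

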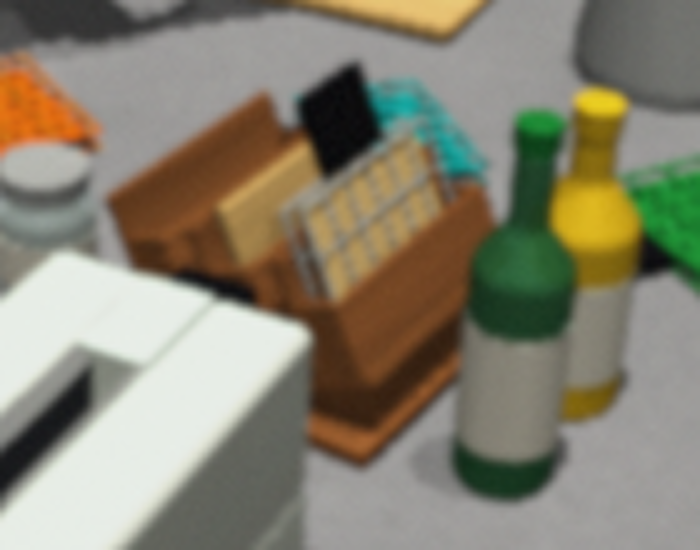

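View pics/t_rack.png

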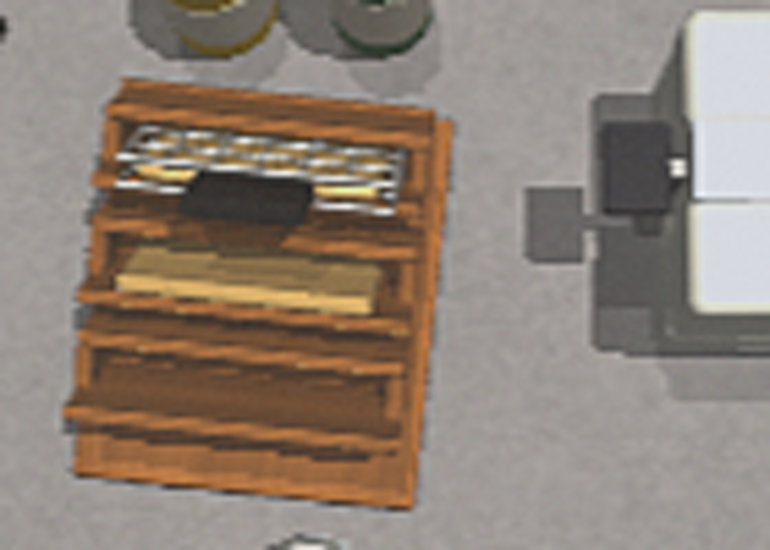

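The close-ups show the handle leaning towards the robot, at (250,195) in the top crop, with the rack yawed slightly negative. The toaster looks square to the world axes, with its lever tab at (637,165) in the crop. Next I'll take exact poses.

```bash
python3 - <<'E'
from h import *
D={n:dict(np.load(n+"0.npz")) for n in("scene","top")}
f=lambda a:np.round(a,4)
def ray_plane(c,uv,z):
    K=c["camera_matrix"];T=c["cam_to_world"];uv=np.atleast_2d(uv).astype(float)
    d=np.c_[(uv[:,0]-K[0,2])/K[0,0],-(uv[:,1]-K[1,2])/K[1,1],-np.ones(len(uv))]@T[:3,:3].T
    return T[:3,3]+d*((z-T[2,3])/d[:,2])[:,None]
H=[]
for n in D:
    c=D[n]; W=pts(c); px=c["pixels"].astype(int); mx=px.max(-1)
    reg=lambda x0,x1,y0,y1,z0,z1:(W[...,0]>x0)&(W[...,0]<x1)&(W[...,1]>y0)&(W[...,1]<y1)&(W[...,2]>z0)&(W[...,2]<z1)
    print("==",n)
    m=reg(.45,.7,-.4,.02,.166,.185)&(mx>120); r=cv2.minAreaRect(W[m][:,:2].astype(np.float32)); print("toaster top",r,"z",f(np.median(W[m][:,2])))
    # slot: pixels inside toaster top region deeper than .165
    m=reg(.53,.63,-.22,-.01,.05,.172); 
    k,l,st,ce=cv2.connectedComponentsWithStats(m.astype(np.uint8))
    for i in range(1,k):
        if st[i,4]>40:
            v,u=np.nonzero(l==i); R=ray_plane(c,np.c_[u,v],.175); print(" slot blob",st[i],cv2.minAreaRect(R[:,:2].astype(np.float32)))
    m=reg(.5,.63,-.04,.04,.152,.165)&(mx<70); P=W[m]; print("lever",len(P),f(np.median(P,0)),cv2.minAreaRect(P[:,:2].astype(np.float32)))
    m=reg(.5,.63,.1,.23,.13,.25)&(mx<60); P=W[m]; H.append(P)
    ev=np.linalg.svd(P-P.mean(0))[2]; print("handle",len(P),f(P.mean(0)),"axes",f(ev))
    d=P-P.mean(0); print(" extents",[f(np.percentile(d@e,[1,99])) for e in ev])
    t=P[P[:,2]>P[:,2].max()-.008]; ff=cv2.fitLine(t[:,:2].astype(np.float32),cv2.DIST_HUBER,0,.01,.01).ravel(); print(" top edge",f(t.mean(0)),f(t.min(0)),f(t.max(0)),f(ff),np.degrees(np.arctan2(ff[0],ff[1])))
    for nm,b in dict(oil=(.62,.75,.05,.14,.06,.24),sauce=(.62,.75,.14,.23,.06,.21),jar=(.3,.45,.1,.2,.06,.1),mug=(.3,.47,-.2,-.02,.06,.1),bowl=(.63,.75,-.18,0,.03,.06)).items():
        P=W[reg(*b)]; 
        if len(P): print(nm,f(P.min(0)),f(P.max(0)))
    # rack wood edges by colour
    hsv=cv2.cvtColor(c["pixels"],cv2.COLOR_RGB2HSV); m=reg(.36,.66,.03,.3,.01,.14)&(hsv[...,1]>110)&(hsv[...,0]<18); P=W[m]
    print("rack",cv2.minAreaRect(P[:,:2].astype(np.float32)))
E
```

```text
== scene
toaster top ((0.572717547416687, -0.18680337071418762), (0.14940933883190155, 0.289430171251297), 0.21462278068065643) z 0.1749
 slot blob [324 215  17   7  48] ((0.5866294503211975, -0.03975789621472359), (0.04312076047062874, 0.016419289633631706), 5.638546466827393)
 slot blob [281 230  38  37 408] ((0.5730518102645874, -0.18156757950782776), (0.13556642830371857, 0.03314495086669922), 87.59696197509766)
lever 50 [ 0.5757 -0.0106  0.1577] ((0.5726446509361267, -0.009307620115578175), (0.015998441725969315, 0.04371338337659836), 88.45794677734375)
handle 219 [0.5585 0.1622 0.1686] axes [[-0.1457 -0.9892 -0.013 ]
 [-0.433   0.052   0.8999]
 [ 0.8895 -0.1368  0.4359]]
 extents [array([-0.0299,  0.0237]), array([-0.0237,  0.0226]), array([-0.0055,  0.0043])]
 top edge [0.5505 0.1648 0.1858] [0.5437 0.1398 0.1817] [0.5572 0.1936 0.1896] [0.1452 0.9894 0.5513 0.1693] 8.348046
oil [0.6202 0.0781 0.0602] [0.7252 0.1395 0.2317]
sauce [0.6202 0.1405 0.0602] [0.733  0.2298 0.2022]
jar [0.3357 0.1006 0.06  ] [0.4496 0.1719 0.0999]
mug [ 0.3444 -0.1987  0.0602] [ 0.4226 -0.1395  0.092
[... 738 characters left out ...]
dle 167 [0.5521 0.1712 0.1759] axes [[-0.0062  0.9788  0.2045]
 [-0.562  -0.1726  0.8089]
 [-0.8271  0.11   -0.5512]]
 extents [array([-0.0335,  0.03  ]), array([-0.0332,  0.0202]), array([-0.0048,  0.0077])]
 top edge [0.5457 0.1732 0.1856] [0.5386 0.145  0.1828] [0.5527 0.1999 0.1905] [0.1414 0.99   0.5462 0.1784] 8.128961
oil [0.6203 0.0853 0.0601] [0.716  0.1397 0.2335]
sauce [0.6201 0.1404 0.0604] [0.7268 0.2292 0.202 ]
jar [0.3286 0.1006 0.0602] [0.4496 0.179  0.098 ]
mug [ 0.3415 -0.2     0.0605] [ 0.4518 -0.1352  0.0929]
bowl [ 0.6327 -0.1567  0.0305] [ 0.7498 -0.0378  0.0573]
rack ((0.5273276567459106, 0.1758364886045456), (0.186183363199234, 0.21699638664722443), 83.80583190917969)
```

```bash
cat >> h.py <<'E'
from scipy.spatial.transform import Rotation as Ro
def target(yaw,tilt):  # tool y = cage x, tool z = -cage z ; degrees
    C=(Ro.from_euler('z',yaw,degrees=True)*Ro.from_euler('y',-tilt,degrees=True)).as_matrix()
    y,z=C[:,0],-C[:,2]; return Ro.from_matrix(np.c_[np.cross(y,z),y,z])
def go(p,yaw,tilt):
    o=get_obs(); q=o["eef_rot"]; R=Ro.from_quat([q[1],q[2],q[3],q[0]])
    print("t",o["time_s"],"pos",o["eef_pos"].round(4),"dpos",np.round(np.array(p)-o["eef_pos"],4),"rotvec",(target(yaw,tilt)*R.inv()).as_rotvec().round(4),"open",round(float(o["opening"]),3),"grip",o["grasp_force"],"F",o["wrist_force"].round(1),"q",o["q"].round(2))
E
python3 -c "
from h import *
go([.522,.172,.24],-7,25)"
```

```text
t 0.1 pos [0.2466 0.5189 0.2305] dpos [ 0.2754 -0.3469  0.0095] rotvec [ 0.2247 -0.4097 -1.2281] open 1.002 grip 0.0 F [-0.5 -0.4 -0.2] q [ 0.92  0.18  1.61 -0.    1.35 -0.21]
```

Emit:
carry_out(
  plan=[
    [[0.02, -0.025, 0.02, 0.015, -0.027, -0.082, 0.6], [0.04, -0.05, 0.04, 0.03, -0.055, -0.164, 0.6], [0.055, -0.07, 0.055, 0.045, -0.082, -0.246, 0.6], [0.075, -0.095, 0.07, 0.06, -0.11, -0.328, 0.6], [0.09, -0.115, 0.08, 0.075, -0.137, -0.409, 0.6]],
  ],
)

```text
time_s: 0.52
eef_pos: [0.3381, 0.403, 0.3126]
eef_rot: [0.059, 0.415, 0.907, 0.052]
wrist_force: [0.8, -0.4, -0.7]
opening: 0.599
grasp_force: 0.0
```

Emit:
carry_out(
  plan=[
    [[0.02, -0.025, 0, 0.015, -0.027, -0.082, 0.6], [0.04, -0.05, 0, 0.03, -0.055, -0.164, 0.6], [0.055, -0.07, 0, 0.045, -0.082, -0.246, 0.6], [0.075, -0.095, 0, 0.06, -0.11, -0.328, 0.6], [0.09, -0.115, 0, 0.075, -0.137, -0.409, 0.6]],
  ],
)

```text
time_s: 0.93
eef_pos: [0.4276, 0.2876, 0.311]
eef_rot: [0.114, 0.587, 0.795, 0.1]
wrist_force: [-0.9, 0.2, -0.5]
opening: 0.6
grasp_force: 0.0
```

Emit:
carry_out(
  plan=[
    [[0.02, -0.025, 0, 0.015, -0.027, -0.082, 0.6], [0.04, -0.05, 0, 0.03, -0.055, -0.164, 0.6], [0.06, -0.075, 0, 0.045, -0.082, -0.246, 0.6], [0.08, -0.1, 0, 0.06, -0.11, -0.328, 0.6], [0.095, -0.117, 0, 0.075, -0.137, -0.409, 0.6]],
  ],
)

```text
time_s: 1.35
eef_pos: [0.5227, 0.17, 0.311]
eef_rot: [0.164, 0.732, 0.645, 0.144]
wrist_force: [1.0, -0.6, -0.3]
opening: 0.607
grasp_force: 0.0
```

```bash
python3 -c "
from h import *
go([.522,.172,.24],-7,25)
c=camera('top');s=camera('scene')
a=cv2.resize(c['pixels'][110:260,220:400,::-1],(480,400)); b=cv2.resize(s['pixels'][120:270,250:430,::-1],(320,400) if 0 else (300,400))
cv2.imwrite('pics/pre.png',np.hstack([a,cv2.resize(s['pixels'][110:260,280:400,::-1],(320,400))]))"
```

```text
t 1.35 pos [0.5227 0.17   0.311 ] dpos [-0.0007  0.002  -0.071 ] rotvec [0.001  0.0036 0.0046] open 0.607 grip 0.0 F [ 1.  -0.6 -0.3] q [ 0.17 -0.2   1.88 -0.15  1.04  0.35]
```

View pics/pre.png

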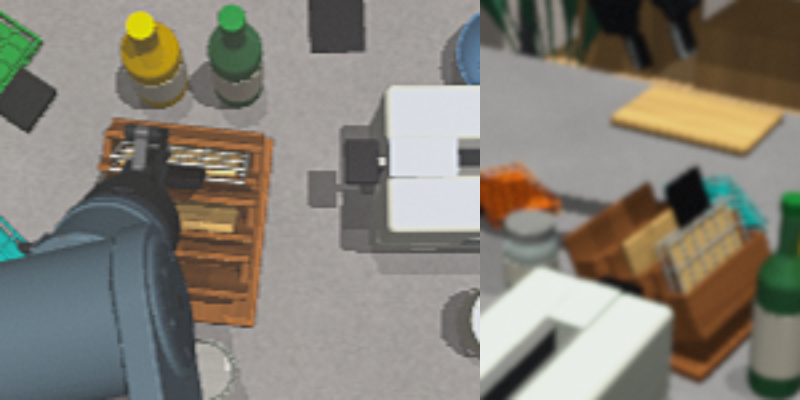

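The rack is untouched, and the gripper hangs above the handle with its fingers at about (150,150) in the left half. Next it goes to a 45 mm stand-off, where I'll check the alignment.

Emit:
carry_out(
  plan=[
    [[0.004, 0, -0.025, 0, 0.004, 0.004, 0.6], [0.009, 0, -0.05, 0, 0.004, 0.004, 0.6], [0.014, -0.001, -0.08, 0, 0.004, 0.004, 0.6], [0.019, -0.001, -0.105, 0, 0.004, 0.004, 0.6], [0.022, -0.001, -0.12, 0, 0.004, 0.004, 0.6]],
  ],
)

```text
time_s: 1.87
eef_pos: [0.5417, 0.1718, 0.1876]
eef_rot: [0.16, 0.729, 0.65, 0.141]
wrist_force: [-0.5, -0.2, 0.0]
opening: 0.6
grasp_force: 0.0
```

```bash
python3 -c "
from h import *
go([.564,.167,.15],-7,25)
s=camera('scene');c=camera('top')
cv2.imwrite('pics/pre2.png',np.hstack([cv2.resize(s['pixels'][110:260,290:410,::-1],(440,550),interpolation=2),cv2.resize(c['pixels'][130:230,240:320,::-1],(360,550))]))"
```

```text
t 1.8667 pos [0.5417 0.1718 0.1876] dpos [ 0.0223 -0.0048 -0.0376] rotvec [ 0.0019 -0.0067 -0.0068] open 0.6 grip 0.0 F [-0.5 -0.2  0. ] q [ 0.17 -0.02  1.98 -0.17  0.78  0.38]
```

View pics/pre2.png

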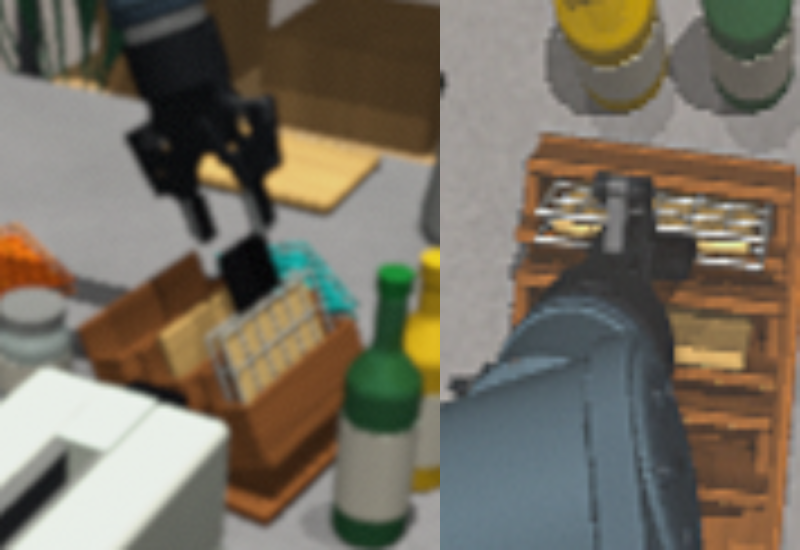

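The fingers straddle the handle: tips at (203,230) and (262,220) in the left half, handle top at (246,247). They sit a few mm towards +y. I'll descend along the lean and close.

Emit:
carry_out(
  plan=[
    [[0.004, -0.003, -0.006, 0.002, -0.006, -0.006, 0.6], [0.009, -0.004, -0.014, 0.002, -0.006, -0.006, 0.6], [0.014, -0.005, -0.024, 0.002, -0.006, -0.006, 0.6], [0.019, -0.005, -0.032, 0.002, -0.006, -0.006, 0.6], [0.022, -0.005, -0.037, 0.002, -0.006, -0.006, 0.6]],
  ],
)

```text
time_s: 2.38
eef_pos: [0.5663, 0.1661, 0.1534]
eef_rot: [0.163, 0.731, 0.646, 0.145]
wrist_force: [0.9, -0.8, -0.5]
opening: 0.599
grasp_force: 0.0
```

Emit:
carry_out(
  plan=[
    [[0, 0, 0, 0, 0, 0, 0.6], [0, 0, 0, 0, 0, 0, 0.3], [0, 0, 0, 0, 0, 0, 0.2], [0, 0, 0, 0, 0, 0, 0.1], [0, 0, 0, 0, 0, 0, 0]],
  ],
)

```text
time_s: 2.8
eef_pos: [0.5634, 0.1666, 0.1535]
eef_rot: [0.162, 0.732, 0.646, 0.143]
wrist_force: [-16.2, 3.7, 11.4]
opening: 0.133
grasp_force: 57.6
```

Emit:
carry_out(
  plan=[
    [[0, 0, 0, 0, 0, 0, 0], [0, 0, 0, 0, 0, 0, 0], [0, 0, 0, 0, 0, 0, 0], [0, 0, 0, 0, 0, 0, 0], [0, 0, 0, 0, 0, 0, 0]],
  ],
)

```text
time_s: 3.22
eef_pos: [0.563, 0.1667, 0.1533]
eef_rot: [0.162, 0.732, 0.647, 0.143]
wrist_force: [-13.0, 2.1, 7.3]
opening: 0.133
grasp_force: 57.5
```

Gripped: the opening of about 11 mm matches the 12 mm handle. Now lift along the lean, easing 2 mm towards -x.

Emit:
carry_out(
  plan=[
    [[-0.006, 0.001, 0.008, 0, 0, 0, 0], [-0.01, 0.001, 0.017, 0, 0, 0, 0], [-0.014, 0.002, 0.026, 0, 0, 0, 0], [-0.019, 0.002, 0.036, 0, 0, 0, 0], [-0.023, 0.003, 0.045, 0, 0, 0, 0]],
  ],
)

```text
time_s: 3.63
eef_pos: [0.5424, 0.1693, 0.2005]
eef_rot: [0.164, 0.731, 0.646, 0.145]
wrist_force: [0.5, -0.5, -4.0]
opening: 0.127
grasp_force: 59.6
```

Emit:
carry_out(
  plan=[
    [[-0.006, 0.001, 0.014, 0, 0, 0, 0], [-0.013, 0.002, 0.028, 0, 0, 0, 0], [-0.019, 0.003, 0.042, 0, 0, 0, 0], [-0.026, 0.003, 0.056, 0, 0, 0, 0], [-0.032, 0.004, 0.07, 0, 0, 0, 0]],
  ],
)

```text
time_s: 4.05
eef_pos: [0.5104, 0.1734, 0.271]
eef_rot: [0.164, 0.731, 0.646, 0.146]
wrist_force: [0.7, 0.7, -2.2]
opening: 0.132
grasp_force: 59.5
```

Emit:
carry_out(
  plan=[
    [[0, 0, 0.025, 0, 0.05, 0, 0], [0, 0, 0.045, 0, 0.12, 0, 0], [0, 0, 0.06, 0, 0.2, 0, 0], [0, 0, 0.07, 0, 0.27, 0, 0], [0, 0, 0.08, 0, 0.3, 0, 0]],
  ],
)

```text
time_s: 4.47
eef_pos: [0.512, 0.1732, 0.3522]
eef_rot: [0.065, 0.745, 0.663, 0.035]
wrist_force: [-0.2, -0.4, -3.3]
opening: 0.133
grasp_force: 59.8
```

```bash
python3 -c "
from h import *
go([.572,-.185,.32],0,0)"
```

```text
t 4.4667 pos [0.512  0.1732 0.3522] dpos [ 0.06   -0.3582 -0.0322] rotvec [0.0428 0.1415 0.116 ] open 0.133 grip 59.79295492172241 F [-0.2 -0.4 -3.3] q [ 0.15 -0.05  1.62 -0.07  1.45  0.27]
```

Emit:
carry_out(
  plan=[
    [[0.006, -0.035, 0, 0.008, 0.028, 0.023, 0], [0.012, -0.07, 0, 0.017, 0.056, 0.046, 0], [0.018, -0.105, 0, 0.026, 0.085, 0.07, 0], [0.024, -0.14, 0, 0.034, 0.113, 0.093, 0], [0.03, -0.178, 0, 0.043, 0.142, 0.116, 0]],
  ],
)

```text
time_s: 4.88
eef_pos: [0.5411, -0.0059, 0.3508]
eef_rot: [0.0, 0.706, 0.708, 0.0]
wrist_force: [0.2, 0.3, -2.9]
opening: 0.131
grasp_force: 59.7
```

Emit:
carry_out(
  plan=[
    [[0.006, -0.035, 0, 0, 0, 0, 0], [0.012, -0.07, 0, 0, 0, 0, 0], [0.018, -0.105, 0, 0, 0, 0, 0], [0.024, -0.145, 0, 0, 0, 0, 0], [0.03, -0.18, 0, 0, 0, 0, 0]],
  ],
)

```text
time_s: 5.3
eef_pos: [0.5711, -0.1872, 0.3506]
eef_rot: [0.001, 0.707, 0.707, -0.0]
wrist_force: [-0.0, 1.1, -3.1]
opening: 0.135
grasp_force: 59.8
```

```bash
python3 - <<'E'
from h import *
go([.572,-.185,.35],0,0)
f=lambda a:np.round(a,4)
ims=[]
for n in("scene","top"):
    c=camera(n); np.savez(n+"1.npz",**c); W=pts(c)
    m=(abs(W[...,0]-.572)<.06)&(abs(W[...,1]+.185)<.12)&(W[...,2]>.225)&(W[...,2]<.342)
    P=W[m]; print(n,m.sum(),f(P.min(0)),f(P.max(0)))
    P=P[abs(P[:,0]-np.median(P[:,0]))<.012]
    ev=np.linalg.svd(P-P.mean(0))[2]; print(f(P.mean(0)),f(ev))
    ims.append(c["pixels"][:,:,::-1])
cv2.imwrite('pics/over.png',np.hstack([cv2.resize(ims[0][120:320,200:360],(440,550)),cv2.resize(ims[1][110:240,340:480],(360,550))]))
E
```

```text
t 5.3 pos [ 0.5711 -0.1872  0.3506] dpos [ 0.0009  0.0022 -0.0006] rotvec [0.0024 0.0011 0.    ] open 0.135 grip 59.801804423332214 F [-0.   1.1 -3.1] q [-0.51  0.17  1.39 -0.    1.59 -0.51]
scene 1755 [ 0.5636 -0.2548  0.2384] [ 0.5829 -0.1128  0.3419]
[ 0.578  -0.1923  0.2935] [[-0.0222 -0.9996  0.0201]
 [-0.0153  0.0204  0.9997]
 [ 0.9996 -0.0219  0.0158]]
top 405 [ 0.5636 -0.2576  0.2362] [ 0.5815 -0.1183  0.3418]
[ 0.5692 -0.146   0.2974] [[-0.0473 -0.0436 -0.9979]
 [ 0.0466  0.9979 -0.0458]
 [-0.9978  0.0486  0.0452]]
```

View pics/over.png

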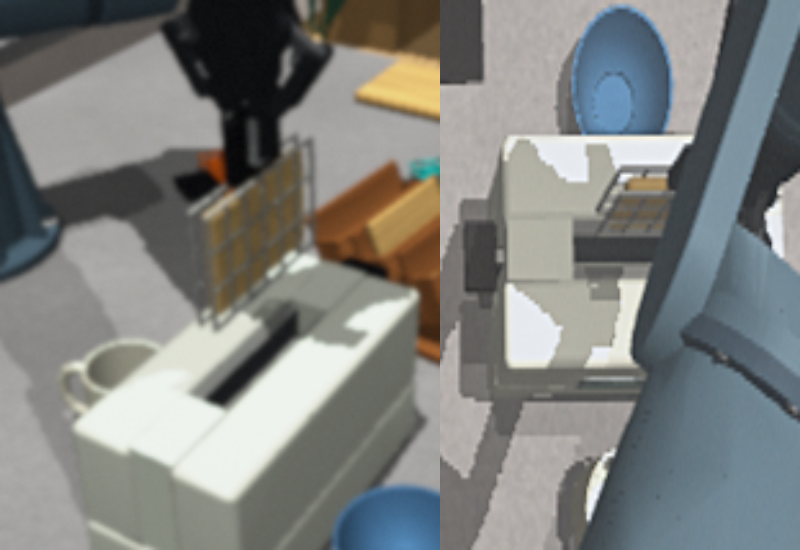

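The cage hangs upright above the slot. In the left half its bottom edge runs from (210,322) to (312,255), with the slot just in front at (250,350). The bowl, mug and rack are undisturbed. Before lowering, I'll compare cage and slot within the same view.

```bash
python3 - <<'E'
from h import *
f=lambda a:np.round(a,4)
def plane(P,it=5):
    for _ in range(it):
        c=P.mean(0); n=np.linalg.svd(P-c,full_matrices=False)[2][2]; d=abs((P-c)@n); P=P[d<max(.0015,2*d.std())] if it else P
    return c,n*np.sign(n[0]),len(P)
for n in("scene","top"):
    c0=dict(np.load(n+"0.npz")); W=pts(c0); K=c0["camera_matrix"];T=c0["cam_to_world"]
    print("==",n)
    B=lambda W,*b:W[np.all([(W[...,i]>b[2*i])&(W[...,i]<b[2*i+1]) for i in range(3)],0)]
    if n=="scene": print("toaster side",[f(v) for v in plane(B(W,.63,.66,-.31,-.06,.08,.16))])
    mx=c0["pixels"].max(-1)
    # slot opening: points clearly below the top inside outline -> project on z=.175 plane
    m=(W[...,2]<.168)
    C=T[:3,3]; V=W-C; R=C+V*((.175-C[2])/V[...,2])[...,None]
    m&=(abs(R[...,0]-.572)<.04)&(abs(R[...,1]+.185)<.10)
    P=R[m]; print("slot on z=.175: n",len(P),"x",f(np.percentile(P[:,0],[1,99])),"y",f(np.percentile(P[:,1],[1,99])),cv2.minAreaRect(P[:,:2].astype(np.float32)))
    k=(abs(R[...,0]-.572)<.06)&(abs(R[...,1]+.185)<.15)&(W[...,2]>.168)&(W[...,2]<.18)
    c1=dict(np.load(n+"1.npz")); W=pts(c1)
    P=B(W,.55,.595,-.28,-.09,.23,.325)
    print("cage pts",len(P),"y pct",f(np.percentile(P[:,1],[0,1,2,98,99,100])),"x",f(np.percentile(P[:,0],[1,50,99])))
    print("cage face",[f(v) for v in plane(P[P[:,0]>.574])])
    print("cage low z",f(np.percentile(P[:,2],[0,1])))
E
```

```text
== scene
toaster side [array([ 0.6467, -0.1982,  0.1222]), array([1.0e+00, 3.2e-03, 5.0e-04]), np.int64(1507)]
slot on z=.175: n 383 x [0.5651 0.5877] y [-0.2579 -0.1211] ((0.5755316019058228, -0.18821164965629578), (0.14104177057743073, 0.02796347253024578), 87.7702407836914)
cage pts 1412 y pct [-0.2542 -0.2533 -0.2527 -0.1161 -0.1146 -0.1128] x [0.5653 0.5785 0.5819]
cage face [array([ 0.5785, -0.1872,  0.2864]), array([ 1.    , -0.0054,  0.0036]), np.int64(834)]
cage low z [0.2384 0.2402]
== top
slot on z=.175: n 493 x [0.558  0.5824] y [-0.2541 -0.1096] ((0.571519136428833, -0.18197301030158997), (0.14541426301002502, 0.026789693161845207), 89.77703857421875)
cage pts 250 y pct [-0.2576 -0.219  -0.1797 -0.1187 -0.1185 -0.1183] x [0.5646 0.5676 0.5809]
cage face [array([ 0.5794, -0.1242,  0.2826]), array([0.9992, 0.0369, 0.0181]), np.int64(28)]
cage low z [0.2362 0.2376]
```

```bash
python3 - <<'E'
from h import *
f=lambda a:np.round(a,4)
print(f(get_obs()["eef_pos"]))
ims=[]
for n in("scene","top"):
    c=camera(n); np.savez(n+"2.npz",**c); W=pts(c); print(n,f(get_obs()["eef_pos"]))
    m=np.all([(W[...,i]>a)&(W[...,i]<b) for i,(a,b) in enumerate([(.55,.595),(-.28,-.09),(.23,.345)])],0)
    P=W[m]; print("y",f(np.percentile(P[:,1],[0,1,99,100])),"x",f(np.percentile(P[:,0],[1,99])),"z",f(P[:,2].min()))
    for lo in np.arange(.235,.335,.02):
        q=P[(P[:,2]>lo)&(P[:,2]<lo+.02)]; print("  z",round(lo,3),len(q),f([q[:,1].min(),q[:,1].max()]))
    ims.append(c["pixels"][:,:,::-1])
cv2.imwrite('pics/over2.png',np.hstack([cv2.resize(ims[0][170:270,260:340],(440,550),interpolation=2),cv2.resize(ims[1][135:205,350:400],(360,504),interpolation=2)[:504]]) if 0 else cv2.resize(ims[1][135:215,350:450],(700,560),interpolation=cv2.INTER_CUBIC))
E
```

```text
[ 0.571  -0.1904  0.3496]
scene [ 0.5709 -0.1876  0.3497]
y [-0.2587 -0.2576 -0.1194 -0.117 ] x [0.5652 0.5824] z 0.2365
  z 0.235 244 [-0.2582 -0.1192]
  z 0.255 334 [-0.2587 -0.1191]
  z 0.275 342 [-0.258  -0.1193]
  z 0.295 358 [-0.2587 -0.117 ]
  z 0.315 358 [-0.2581 -0.1175]
  z 0.335 194 [-0.2577 -0.1187]
top [ 0.5709 -0.1857  0.3498]
y [-0.2511 -0.2494 -0.112  -0.1117] x [0.5636 0.5807] z 0.2366
  z 0.235 49 [-0.1726 -0.1119]
  z 0.255 51 [-0.1691 -0.1117]
  z 0.275 50 [-0.168 -0.112]
  z 0.295 62 [-0.249  -0.1119]
  z 0.315 93 [-0.2511 -0.1121]
  z 0.335 72 [-0.2507 -0.1122]
```

View pics/over2.png

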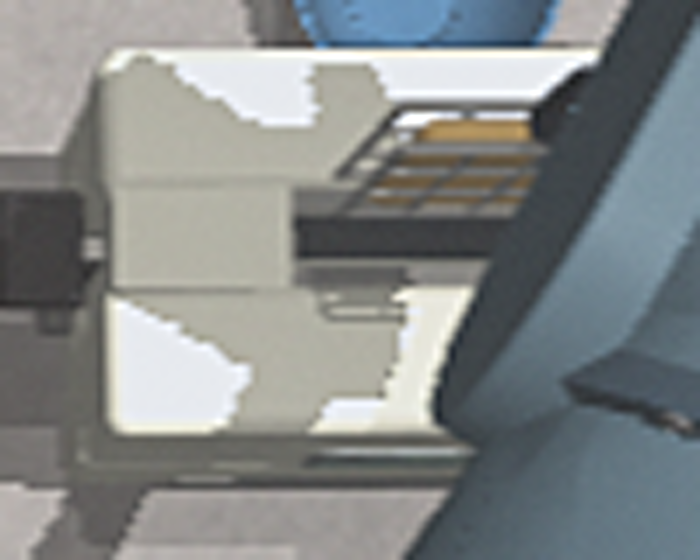

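The earlier mismatch was the arm still swinging by about ±3 mm. Corrected for that, both views agree on a TCP target of (0.5695, -0.189). I'll let it settle, then adjust.

Emit:
carry_out(
  plan=[
    [[0, 0, 0, 0, 0, 0, 0], [0, 0, 0, 0, 0, 0, 0], [0, 0, 0, 0, 0, 0, 0], [0, 0, 0, 0, 0, 0, 0], [0, 0, 0, 0, 0, 0, 0]],
  ],
)

```text
time_s: 5.92
eef_pos: [0.571, -0.1838, 0.3496]
eef_rot: [-0.0, 0.707, 0.708, -0.001]
wrist_force: [-0.9, -0.4, -3.8]
opening: 0.134
grasp_force: 59.9
```

Emit:
carry_out(
  plan=[
    [[0, 0, 0, 0, 0, 0, 0], [0, 0, 0, 0, 0, 0, 0], [0, 0, 0, 0, 0, 0, 0], [0, 0, 0, 0, 0, 0, 0], [0, 0, 0, 0, 0, 0, 0]],
  ],
)

```text
time_s: 6.33
eef_pos: [0.5709, -0.1847, 0.3493]
eef_rot: [-0.0, 0.707, 0.707, -0.001]
wrist_force: [-1.0, 1.2, -2.5]
opening: 0.13
grasp_force: 59.9
```

```bash
python3 -c "
from h import *
go([.5695,-.189,.35],0,0)"
```

```text
t 6.3333 pos [ 0.5709 -0.1847  0.3493] dpos [-0.0014 -0.0043  0.0007] rotvec [ 0.0005 -0.0013 -0.0004] open 0.13 grip 59.94273662567139 F [-1.   1.2 -2.5] q [-0.51  0.17  1.39 -0.    1.59 -0.51]
```

Emit:
carry_out(
  plan=[
    [[-0.0014, -0.004, -0.008, 0, 0, 0, 0], [-0.0014, -0.004, -0.018, 0, 0, 0, 0], [-0.0014, -0.004, -0.03, 0, 0, 0, 0], [-0.0014, -0.004, -0.042, 0, 0, 0, 0], [-0.0014, -0.004, -0.05, 0, 0, 0, 0]],
  ],
)

```text
time_s: 6.75
eef_pos: [0.5686, -0.1882, 0.2963]
eef_rot: [-0.002, 0.707, 0.707, -0.001]
wrist_force: [-0.0, 1.0, -4.1]
opening: 0.136
grasp_force: 59.9
```

Emit:
carry_out(
  plan=[
    [[0, 0, 0, 0, 0, 0, 0], [0, 0, 0, 0, 0, 0, 0], [0, 0, 0, 0, 0, 0, 0], [0, 0, 0, 0, 0, 0, 0], [0, 0, 0, 0, 0, 0, 0]],
  ],
)

```text
time_s: 7.17
eef_pos: [0.5699, -0.1889, 0.3002]
eef_rot: [0.001, 0.707, 0.707, -0.0]
wrist_force: [0.3, -0.5, -3.6]
opening: 0.128
grasp_force: 59.8
```

```bash
python3 - <<'E'
from h import *
go([.5695,-.189,.30],0,0)
f=lambda a:np.round(a,4)
for n in("scene","top"):
    p0=get_obs()["eef_pos"];c=camera(n); W=pts(c)
    m=np.all([(W[...,i]>a)&(W[...,i]<b) for i,(a,b) in enumerate([(.55,.595),(-.28,-.09),(.18,.29)])],0)
    P=W[m]; print(n,f(p0),"cage y",f(np.percentile(P[:,1],[0,1,99,100])),"x",f(np.percentile(P[:,0],[1,99])),"z",f(P[:,2].min()))
    if n=="scene": cv2.imwrite('pics/low.png',cv2.resize(c["pixels"][170:290,230:370,::-1],(700,600),interpolation=2))
E
```

```text
t 7.1667 pos [ 0.5699 -0.1889  0.3002] dpos [-0.0004 -0.0001 -0.0002] rotvec [ 0.0013  0.0002 -0.0005] open 0.128 grip 59.80766773223877 F [ 0.3 -0.5 -3.6] q [-0.52  0.19  1.46 -0.    1.49 -0.52]
scene [ 0.5699 -0.1889  0.3002] cage y [-0.2571 -0.2558 -0.1177 -0.1159] x [0.5643 0.5812] z 0.1884
top [ 0.5698 -0.1888  0.3001] cage y [-0.2525 -0.2502 -0.1134 -0.1131] x [0.5626 0.5797] z 0.1875
```

View pics/low.png

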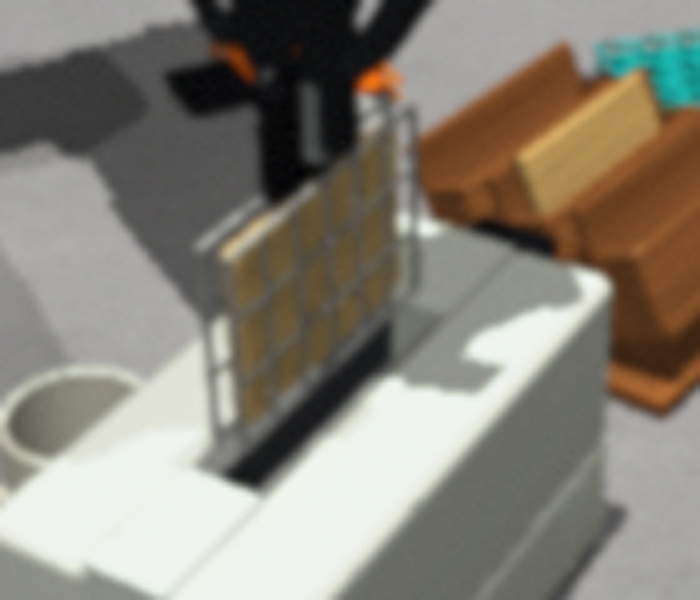

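The cage is centred over the slot to about 1 mm in both views; in the picture its bottom edge (225,440)–(400,300) lines up with the slot. Lowering in steps and watching the force.

Emit:
carry_out(
  plan=[
    [[-0.0002, 0, -0.006, 0, 0, 0, 0], [-0.0002, 0, -0.012, 0, 0, 0, 0], [-0.0002, 0, -0.018, 0, 0, 0, 0], [-0.0002, 0, -0.024, 0, 0, 0, 0], [-0.0002, 0, -0.03, 0, 0, 0, 0]],
  ],
)

```text
time_s: 7.68
eef_pos: [0.569, -0.1885, 0.2682]
eef_rot: [-0.001, 0.707, 0.707, -0.001]
wrist_force: [-0.3, -0.3, -2.4]
opening: 0.131
grasp_force: 60.0
```

Emit:
carry_out(
  plan=[
    [[0, 0, -0.004, 0, 0, 0, 0], [0, 0, -0.008, 0, 0, 0, 0], [0, 0, -0.012, 0, 0, 0, 0], [0, 0, -0.016, 0, 0, 0, 0], [0, 0, -0.02, 0, 0, 0, 0]],
  ],
)

```text
time_s: 8.1
eef_pos: [0.5694, -0.1887, 0.249]
eef_rot: [-0.0, 0.707, 0.707, -0.001]
wrist_force: [0.3, -0.9, -3.4]
opening: 0.135
grasp_force: 59.9
```

Free of contact so far. Continuing down.

Emit:
carry_out(
  plan=[
    [[0, 0, -0.005, 0, 0, 0, 0], [0, 0, -0.01, 0, 0, 0, 0], [0, 0, -0.015, 0, 0, 0, 0], [0, 0, -0.02, 0, 0, 0, 0], [0, 0, -0.025, 0, 0, 0, 0]],
  ],
)

```text
time_s: 8.52
eef_pos: [0.5693, -0.1887, 0.2237]
eef_rot: [-0.0, 0.707, 0.707, -0.001]
wrist_force: [-0.1, -0.3, -4.1]
opening: 0.133
grasp_force: 59.9
```

Emit:
carry_out(
  plan=[
    [[0, 0, -0.005, 0, 0, 0, 0], [0, 0, -0.01, 0, 0, 0, 0], [0, 0, -0.015, 0, 0, 0, 0], [0, 0, -0.02, 0, 0, 0, 0], [0, 0, -0.025, 0, 0, 0, 0]],
  ],
)

```text
time_s: 8.93
eef_pos: [0.5693, -0.1887, 0.1988]
eef_rot: [-0.0, 0.707, 0.707, -0.001]
wrist_force: [-0.1, 0.5, -2.6]
opening: 0.136
grasp_force: 59.9
```

Emit:
carry_out(
  plan=[
    [[0, 0, -0.0015, 0, 0, 0, 0], [0, 0, -0.003, 0, 0, 0, 0], [0, 0, -0.0045, 0, 0, 0, 0], [0, 0, -0.006, 0, 0, 0, 0], [0, 0, -0.0075, 0, 0, 0, 0]],
  ],
)

```text
time_s: 9.35
eef_pos: [0.5694, -0.1888, 0.1919]
eef_rot: [0.0, 0.707, 0.707, -0.001]
wrist_force: [0.6, 0.2, -3.8]
opening: 0.128
grasp_force: 59.8
```

Emit:
carry_out(
  plan=[
    [[0, 0, -0.001, 0, 0, 0, 0], [0, 0, -0.002, 0, 0, 0, 0], [0, 0, -0.003, 0, 0, 0, 0], [0, 0, -0.004, 0, 0, 0, 0], [0, 0, -0.004, 0, 0, 0, 0]],
  ],
)

```text
time_s: 9.77
eef_pos: [0.5692, -0.1886, 0.1876]
eef_rot: [-0.0, 0.707, 0.707, -0.001]
wrist_force: [0.2, 0.5, -2.7]
opening: 0.132
grasp_force: 60.0
```

Emit:
carry_out(
  plan=[
    [[0, 0, -0.0005, 0, 0, 0, 0], [0, 0, -0.001, 0, 0, 0, 0], [0, 0, -0.0015, 0, 0, 0, 0], [0, 0, -0.002, 0, 0, 0, 0], [0, 0, -0.002, 0, 0, 0, 0]],
  ],
)

```text
time_s: 10.18
eef_pos: [0.5697, -0.1885, 0.1874]
eef_rot: [0.0, 0.707, 0.707, -0.0]
wrist_force: [-3.2, 3.7, 6.6]
opening: 0.133
grasp_force: 61.5
```

It has touched down at a TCP height of 0.187, where the floor was expected. Release and retreat.

Emit:
carry_out(
  plan=[
    [[0, 0, 0, 0, 0, 0, 0.15], [0, 0, 0, 0, 0, 0, 0.25], [0, 0, 0, 0, 0, 0, 0.35], [0, 0, 0, 0, 0, 0, 0.45], [0, 0, 0, 0, 0, 0, 0.5]],
  ],
)

```text
time_s: 10.6
eef_pos: [0.5693, -0.1888, 0.1857]
eef_rot: [-0.0, 0.707, 0.707, -0.001]
wrist_force: [-0.1, -0.5, -0.4]
opening: 0.504
grasp_force: 0.0
```

Emit:
carry_out(
  plan=[
    [[0, 0, 0.002, 0, 0, 0, 0.5], [0, 0, 0.015, 0, 0, 0, 0.5], [0, 0, 0.03, 0, 0, 0, 0.5], [0, 0, 0.055, 0, 0, 0, 0.5], [0, 0, 0.09, 0, 0, 0, 0.5]],
  ],
)

```text
time_s: 11.02
eef_pos: [0.568, -0.188, 0.275]
eef_rot: [-0.003, 0.707, 0.707, -0.001]
wrist_force: [0.8, -0.5, -0.2]
opening: 0.502
grasp_force: 0.0
```

```bash
python3 - <<'E'
from h import *
go([.57,-.013,.28],0,0)
f=lambda a:np.round(a,4)
for n in("scene","top"):
    c=camera(n); W=pts(c); d=c["pixels"].max(-1)<70
    box=lambda b:np.all([(W[...,i]>l)&(W[...,i]<h) for i,(l,h) in enumerate(b)],0)
    P=W[box([(.54,.6),(-.26,-.11),(.185,.245)])&d]
    if len(P): print(n,"handle",len(P),f(P.min(0)),f(P.max(0)),f(np.percentile(P[:,2],95)))
    P=W[box([(.52,.62),(-.045,.03),(.12,.17)])&d]
    if len(P): print(n,"lever",len(P),f(P.min(0)),f(P.max(0)),f(np.median(P,0)))
E
```

```text
t 11.0167 pos [ 0.568 -0.188  0.275] dpos [0.002 0.175 0.005] rotvec [-0.0019 -0.0054 -0.0004] open 0.502 grip 0.0 F [ 0.8 -0.5 -0.2] q [-0.52  0.2   1.49 -0.    1.45 -0.52]
scene handle 348 [ 0.5666 -0.2169  0.185 ] [ 0.5796 -0.1567  0.2276] 0.2265
scene lever 58 [ 0.551  -0.0233  0.1534] [ 0.5944 -0.0012  0.1607] [ 0.5752 -0.0122  0.1579]
top handle 58 [ 0.5651 -0.1712  0.1868] [ 0.5743 -0.1526  0.2271] 0.2262
top lever 120 [ 0.5485 -0.0391  0.1296] [ 0.5907 -0.0027  0.1616] [ 0.5632 -0.0239  0.1564]
```

The handle tip stands at 0.2265, so the cage is home. Now shut the fingers and go over the lever.

Emit:
carry_out(
  plan=[
    [[0, 0.03, 0.005, 0, 0, 0, 0.2], [0.001, 0.065, 0.005, 0, 0, 0, 0], [0.001, 0.1, 0.005, 0, 0, 0, 0], [0.001, 0.14, 0.005, 0, 0, 0, 0], [0.001, 0.174, 0.005, 0, 0, 0, 0]],
  ],
)

```text
time_s: 11.53
eef_pos: [0.5702, -0.0127, 0.2819]
eef_rot: [0.0, 0.707, 0.707, -0.0]
wrist_force: [1.4, 0.1, -0.3]
opening: 0.0
grasp_force: 0.0
```

Emit:
carry_out(
  plan=[
    [[0, 0, 0, 0, 0, 0, 0], [0, 0, 0, 0, 0, 0, 0], [0, 0, -0.01, 0, 0, 0, 0], [0, 0, -0.03, 0, 0, 0, 0], [0, 0, -0.05, 0, 0, 0, 0]],
  ],
)

```text
time_s: 11.95
eef_pos: [0.5709, -0.0164, 0.2306]
eef_rot: [0.001, 0.708, 0.707, -0.0]
wrist_force: [0.5, -1.1, -0.6]
opening: 0.002
grasp_force: 0.0
```

Emit:
carry_out(
  plan=[
    [[0, 0, -0.01, 0, 0, 0, 0], [0, 0, -0.025, 0, 0, 0, 0], [0, 0, -0.045, 0, 0, 0, 0], [0, 0, -0.055, 0, 0, 0, 0], [0, 0, -0.055, 0, 0, 0, 0]],
  ],
)

```text
time_s: 12.37
eef_pos: [0.5685, -0.0153, 0.1728]
eef_rot: [-0.002, 0.707, 0.707, -0.002]
wrist_force: [-0.2, 0.9, -0.6]
opening: -0.002
grasp_force: 0.0
```

Emit:
carry_out(
  plan=[
    [[0, 0, -0.006, 0, 0, 0, 0], [0, 0, -0.012, 0, 0, 0, 0], [0, 0, -0.017, 0, 0, 0, 0], [0, 0, -0.021, 0, 0, 0, 0], [0, 0, -0.025, 0, 0, 0, 0]],
  ],
)

```text
time_s: 12.78
eef_pos: [0.5708, -0.0149, 0.1514]
eef_rot: [0.0, 0.707, 0.707, -0.0]
wrist_force: [-1.1, -0.9, 4.9]
opening: -0.001
grasp_force: 2.0
```

Emit:
carry_out(
  plan=[
    [[0, 0, -0.004, 0, 0, 0, 0], [0, 0, -0.008, 0, 0, 0, 0], [0, 0, -0.012, 0, 0, 0, 0], [0, 0, -0.016, 0, 0, 0, 0], [0, 0, -0.018, 0, 0, 0, 0]],
  ],
)

```text
time_s: 13.2
eef_pos: [0.5708, -0.0149, 0.1325]
eef_rot: [0.0, 0.707, 0.707, -0.0]
wrist_force: [0.7, -2.0, 3.6]
opening: -0.001
grasp_force: 1.9
```

Emit:
carry_out(
  plan=[
    [[0, 0, -0.001, 0, 0, 0, 0], [0, 0, -0.002, 0, 0, 0, 0], [0, 0, -0.003, 0, 0, 0, 0], [0, 0, -0.003, 0, 0, 0, 0], [0, 0, -0.003, 0, 0, 0, 0]],
  ],
)

```text
time_s: 13.62
eef_pos: [0.5704, -0.0146, 0.1298]
eef_rot: [-0.0, 0.707, 0.707, -0.0]
wrist_force: [1.7, -1.2, 3.3]
opening: -0.002
grasp_force: 1.5
```

Emit:
carry_out(
  plan=[
    [[0, 0, -0.001, 0, 0, 0, 0], [0, 0, -0.002, 0, 0, 0, 0], [0, 0, -0.003, 0, 0, 0, 0], [0, 0, -0.003, 0, 0, 0, 0], [0, 0, -0.003, 0, 0, 0, 0]],
  ],
)

```text
time_s: 14.03
eef_pos: [0.5705, -0.0146, 0.1278]
eef_rot: [-0.0, 0.707, 0.707, -0.0]
wrist_force: [-2.1, -0.7, 10.9]
opening: 0.005
grasp_force: 5.4
```

The force rises at z = 0.128, which is the end stop. One last millimetre, then retract upwards.

Emit:
carry_out(
  plan=[
    [[0, 0, -0.0005, 0, 0, 0, 0], [0, 0, -0.001, 0, 0, 0, 0], [0, 0, -0.001, 0, 0, 0, 0], [0, 0, -0.001, 0, 0, 0, 0], [0, 0, -0.001, 0, 0, 0, 0]],
  ],
)

```text
time_s: 14.45
eef_pos: [0.5706, -0.0146, 0.1277]
eef_rot: [0.0, 0.707, 0.707, -0.0]
wrist_force: [-4.3, 0.1, 17.4]
opening: 0.005
grasp_force: 8.3
```

Emit:
carry_out(
  plan=[
    [[0, 0, 0.01, 0, 0, 0, 0], [0, 0, 0.03, 0, 0, 0, 0], [0, 0, 0.06, 0, 0, 0, 0], [0, 0, 0.1, 0, 0, 0, 0], [0, 0, 0.14, 0, 0, 0, 0]],
  ],
)

```text
time_s: 14.87
eef_pos: [0.5684, -0.0139, 0.2653]
eef_rot: [-0.003, 0.707, 0.707, -0.002]
wrist_force: [1.2, -0.3, -0.7]
opening: 0.001
grasp_force: 0.0
```

Emit:
carry_out(
  plan=[
    [[-0.04, 0, 0.02, 0, 0, 0, 0], [-0.08, 0, 0.03, 0, 0, 0, 0], [-0.11, 0, 0.03, 0, 0, 0, 0], [-0.13, 0, 0.03, 0, 0, 0, 0], [-0.13, 0, 0.03, 0, 0, 0, 0]],
  ],
)

```text
time_s: 15.28
eef_pos: [0.4367, -0.0137, 0.2953]
eef_rot: [-0.001, 0.707, 0.707, -0.001]
wrist_force: [-0.7, -0.7, -0.6]
opening: 0.001
grasp_force: 0.0
```

```bash
python3 - <<'E'
from h import *
go([.57,-.013,.28],0,0)
f=lambda a:np.round(a,4)
ims=[]
for n in("scene","top"):
    c=camera(n); W=pts(c); d=c["pixels"].max(-1)<70
    box=lambda b:np.all([(W[...,i]>l)&(W[...,i]<h) for i,(l,h) in enumerate(b)],0)
    P=W[box([(.54,.6),(-.26,-.11),(.185,.245)])&d]
    if len(P): print(n,"handle",len(P),f(P.min(0)),f(P.max(0)))
    P=W[box([(.54,.6),(-.035,-.004),(.10,.17)])&d]
    if len(P): print(n,"lever",len(P),f(np.percentile(P[:,2],[10,50,90,100])))
    ims.append(cv2.resize(c["pixels"][:,:,::-1],(400,500) if 0 else (480,300)))
cv2.imwrite("pics/end.png",np.vstack(ims))
E
```

```text
t 15.2833 pos [ 0.4367 -0.0137  0.2953] dpos [ 0.1333  0.0007 -0.0153] rotvec [-0.0004 -0.0036 -0.0006] open 0.001 grip 0.0 F [-0.7 -0.7 -0.6] q [-0.3  -0.19  1.85 -0.    1.49 -0.3 ]
scene handle 314 [ 0.5676 -0.2163  0.1851] [ 0.5799 -0.1587  0.2281]
top handle 124 [ 0.5647 -0.211   0.187 ] [ 0.5744 -0.1524  0.2279]
```

View pics/end.png

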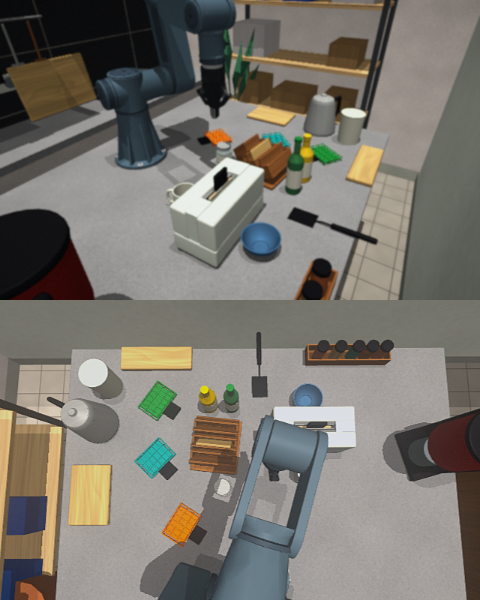

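The picture shows the cage home in the slot (handle at about (220,180) in the upper half) and the bottles, jar, mug and bowl where they were. The lever no longer shows above the toaster's edge in the scene view, and the arm hides it in the top view. It met a hard stop at 0.128 m.

```bash
python3 -c "
from bench import hand_in
print(hand_in())"
```

```text
the job is handed in; nothing more can be done
None
```

I lowered the cage into the toaster slot until it stood on the floor (handle tip measured at about 227 mm), pushed the lever down to its stop at 128 mm, left the other things in place and handed the job in; the lever's final position is judged from the push force and height, because the cameras couldn't see it afterwards.

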